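Slide the tablet frame from the curing rack into the stamping press

TASK

The blue frame of white tablets has no bottom, so keep it flat on the table and slide it: draw it out of the plywood curing rack by its red tab, let go of it on the open table, then push it from behind, red tab first, along the lane of the green press until it is fully home against the orange stops. With the frame home, press the black plunger head right down to its stop and let it spring back up. Leave the stack of red lids, the amber jar and the yellow tin where they stand.

Things in the scene. Friction and masses are not known exactly. Their poses are not given: they have to be found in the camera images.
- frame: Loose blue frame with 12 white tablets: block 140 (x) by 110 (y) by 25 mm high, too wide to grip across, about 0.35 kg. Origin at the centre of the block's underside; z up. A red upright tab stands on its +x end face: it fills x = 69 to 101 mm, y = -7 to 7 mm, z = 0 to 38 mm. Starts in the rack with the tab sticking out of the mouth.
- frame_tab (a point): Point in the red tab of the frame, at (86, 0, 28) mm in the frame's axes: the place to pinch it across its 14 mm thickness (along the frame's y).
- rack: Fixed plywood curing rack: a stall of 8 mm board, open only at its -x mouth. Origin on the table under its middle. Back wall inner face at x = 60 mm, side walls' inner faces at y = +/-65 mm (outer 73), roof from 56 to 64 mm high with tablets on it up to 78 mm (those at x > 5 mm); walls and roof end at x = -60 mm (the mouth). z up.
- press: Fixed press, no floor. Origin on the table where the home frame's origin lies; +x is the push-in direction, z up. Guide rails 20 mm high, inner faces y = +/-59 mm, x = -70 to 85 mm, flaring outward 26 degrees to the mouth at x = -120 mm (tips |y| 93 mm). Two orange stops 22 mm high, faces at x = 70 mm, meet the block's front; the tab passes their 40 mm gap.
- press_head (a point): Centre of the underside of the press's green head beam that bridges the lane, at (20, 0, 100) mm in the press's axes: beam x = -8 to 48, y = +/-103, z = 100 to 150 mm, on posts at |y| = 82 to 102 mm. A steel stamp plate under it (x = -5 to 45 mm) hangs 47 mm over the table; the plunger stands on top.
- plunger_top (a point): Centre of the top face of the black plunger head (round, 56 mm across, top 205 mm over the table when up). It is pressed straight down.
- plunger (a joint): Plunger travel in m: 0 up, 0.020 at its lower stop; the spring needs about 10 N at the stop and returns it.
- lids: Loose bystander: stack of red tin lids, 82 mm across, 36 mm high. Origin at the centre of its underside. The lids, the jar and the tin swap places; one of them stands between rack and press.
- jar: Loose bystander: amber jar with white cap, 72 mm across, 62 mm high. Origin at the centre of its underside.
- tin: Loose bystander: yellow-banded tin, 76 mm across, 50 mm high. Origin at the centre of its underside.
Things that resemble listed ones, but are neither listed nor needed, are in the scene too. What is shaped like the frame but turquoise is not meant.

How it is judged:
On the way, in this order (a step that is already met when the one before it is completed fails the run):
1. the frame is drawn clear out of the rack and let go on the open table, at rest (x of frame in the frame of rack below -0.13 m and contact force between each of the fingers, the arm and frame below 0.2 N and linear speed of frame below 0.02 m/s and x of frame in the frame of press below -0.03 m), for 0.2 s.
2. the frame is pushed home in the press against the stops, red tab first (x of frame in the frame of press between -0.007 and 0.007 m and y of frame in the frame of press between -0.009 and 0.009 m and angle between the x axis of frame and the x axis of press, either way round below 0.1 rad and x of frame_tab in the frame of press above 0.07 m and height (world z) of frame below 0.004 m), for 0.2 s.
3. the plunger is pressed down to its stop with the frame home (all of step 2 and value of joint plunger above 0.0175 m), for 0.1 s.
At the end, for the whole second after the job is handed in: The frame lies flat in the press, its origin within 7 mm along and 9 mm across of the press origin, within 0.1 rad of the lane and tab first, at rest and untouched; the plunger is back up (under 3 mm); lids, jar and tin are each within 30 mm of where it stood (all of step 2 and value of joint plunger below 0.003 m and contact force between each of the fingers, the arm and frame below 0.2 N and linear speed of frame below 0.02 m/s and distance of each of lids, jar, tin from where it was at the start of the episode below 0.03 m).
It fails at once if the frame is lifted more than 15 mm off the table or tilted more than 0.15 rad (height (world z) of frame above 0.015 m or angle between frame's own z axis and vertical above 0.15 rad).
It fails at once if the stack of three red tin lids or the amber jar or the yellow-banded tin is shifted more than 30 mm or tipped more than 0.4 rad (distance of any of lids, jar, tin from where it was at the start of the episode above 0.03 m or angle between any of lids, jar, tin's own z axis and vertical above 0.4 rad).
It also fails if it takes over 61 s, if anything falls off the work surface, if the arm or the gripper's body presses on something with over 40 N, if the wrist force passes 120 N, or if a joint passes its speed limit or range.

ROBOT

A 6-joint arm with a two-finger parallel gripper is mounted at the origin on the work surface. World frame = base frame: x ahead of the robot, y to its left, z up, the work surface at z = 0. Lengths are in m, angles in rad, forces in N, time in s.
With the tool pointing down it reaches from about 0.35 to 0.775 m from the base axis. Payload 7.3 kg.
Tool frame: the origin (TCP) lies at the very end of the fingers, on their centre line; the grasp point (between the pads) lies r.pinch_z behind it (r.pinch_z is the distance from the TCP to the grasp point, in m); z points along the fingers, y is the line along which they close (so a half turn about z gives the same grasp; the last joint's range is limited). The gripper opens to 92 mm and grips with 3 to 60 N. Pads are 19 mm wide; open, the fingers measure 130 mm over their backs; the gripper's body (75 mm by 190 mm) begins 47 mm behind the grasp point.
Start: joints at [-1.492, 0.342, 1.524, -0, 1.275, -0.146], TCP at [0.117, -0.512, 0.227] pointing down, gripper open.
Joint ranges: [-2.53, 2.53], [-0.77, 2.02], [0.04, 2.7], [-1, 4.14], [0.28, 2.66], [-3.11, 3.11]. Speed limits (rad/s): [2.57, 2.57, 3.14, 3.14, 3.14, 3.14].

INTERFACE

Orientations are given as a unit quaternion [x, y, z, w].
In Python, from bench import monitor, optics, close_job, r gives the robot as it stands. The module is installed in compiled form; this text tells all that it offers.
- The arm moves only by the shell command python3 -m creep 'ROWS' [OPENING] [FORCE]. ROWS is JSON, a list of rows, each an object with "translation": the shift along the tool's x, y, z in units of 600 mm (1.0 is 600 mm), a list of three; "dr": the turn, a rotation vector about the tool's x, y, z in units of 180 degrees (1.0 is 180 degrees), a list of three. In form: [{"translation": [tx, ty, tz], "dr": [ax, ay, az]}, ...]. A call has 1 to 20 rows; each row is the pose to reach, as a shift and turn from the pose commanded when the call began, along the tool's axes at that moment, turning the shorter way round; what a row does not reach only later rows make up. A row lasts 1/10 s, in which the tool goes at most 50 mm and 8.59 degrees, less where a joint would pass 70% of its speed; a pose out of reach is approached as far as the arm can. A call with a number of a shift or a turn outside -1 to 1 is refused whole. A call with a gripper value outside its range is refused whole. OPENING is the opening, from -1 (shut) to 1 (fully open), set as the call begins (- or left out, the last holds). The fingers move at their own pace and stop on an object; FORCE is the grip in N (left out, the last holds). Time passes only in rows, so rows that repeat a pose let the fingers close. It gives the time, the measured TCP pose, the force, the opening and the grip force at its end, in the units of the state.
- monitor.read_state(): the state, without advancing time (a new reading comes with each control period).
- optics.snapshot(name): name is "side" or "top"; returns a dict with "image" (480x640x3 uint8, red, green, blue), "mtx" (3x3 intrinsics, pixels), "cam_to_world" (4x4, takes a point from camera to world coordinates). Camera axes: x right, y down, z forward; pixel columns grow to the right and rows downward; lengths in m; the calibration is good to about 2 mm. A picture is of the moment at which its call begins. There is no depth.
- close_job(): hands the job in; it is judged then, once.
Trained networks look in the newest picture that a camera, given by its name, has taken for a name from the list of things; names that differ only in an ending like _2 or _b are one class to them, and where a whole thing is asked for, a point or a joint stands for the part that bears it (a point fixed in the world has none). Each returns a list of dicts, best first, with "p" (0 to 1); they miss things now and then, are a little off and sometimes report something else, mostly with a low value. They report only what shows in the picture. A call takes as long as a camera call. They do not tell look-alikes from the thing itself.
- optics.boxes_of(query, camera): "point" ([x, y, z] in m, in world coordinates, good to about 4 mm: the middle of the surface that is visible of it).
- optics.cut_out(query, camera): "pixels" (480x640 bool, what is visible of it).
The state is a dict: "t": time; "joints": joint angles; "qvel": joint speeds; "effort": joint torques, N m; "tool_pos": TCP position; "orientation": TCP orientation; "ft_force": force on the tool from outside, world axes, zero at the start; "torque": the same for the moment, N m; "width": finger opening in m; "grasp_force": force on a finger pad.
Only numpy, scipy, OpenCV 4.12 (cv2) and the standard library are available. Lean on these libraries where they do the work, as an engineer would, in place of code of your own. Each camera call takes 0.05 s, during which the arm holds its last target. There are 200 camera calls.

## Working session

There is one attempt and no reset: what is moved stays moved. The work goes in short steps, Python scripts to look and compute and a shell command to move; the robot and the scene stay as the last step left them, time stands still between calls to the robot, and variables do not carry over. Pictures are saved under pics/ and viewed, at most 10 in all, crops included, and the job is handed in when it is done.

```bash
mkdir -p pics; python3 - <<'E'
from bench import monitor, optics, r
import cv2
print(r.pinch_z, monitor.read_state())
for c in ("top","side"):
    s=optics.snapshot(c); cv2.imwrite(f"pics/{c}0.png",s["image"][:,:,::-1])
    print(c,s["mtx"].tolist(),s["cam_to_world"].tolist())
    for q in ("frame","frame_tab","rack","press","press_head","plunger_top","lids","jar","tin"):
        try: print(c,q,[( [round(float(v),3) for v in d["point"]],round(d["p"],2)) for d in optics.boxes_of(q,c)])
        except Exception as e: print(q,e)
E
```

```text
0.0188 {'t': 0.0, 'joints': array([-1.49202149e+00,  3.42719796e-01,  1.52501062e+00,  9.16081228e-08,
        1.27539544e+00, -1.46036341e-01]), 'qvel': array([-6.44008786e-04,  9.15599147e-05,  9.24277704e-04,  5.08766248e-04,
       -4.86723322e-04,  1.47226196e-03]), 'effort': array([-3.35640041e-03, -4.31246674e+01, -2.44223464e+01,  7.15253293e-02,
        5.60526608e-02, -1.22711663e-04]), 'tool_pos': array([ 0.11700523, -0.51138166,  0.22604872]), 'orientation': array([ 9.93688850e-01,  1.12168985e-01,  2.58202373e-05, -7.66164384e-04]), 'ft_force': array([ 0.12766248, -0.34333054, -0.49477419]), 'torque': array([ 0.02669118,  0.04330703, -0.02860467]), 'grasp_force': 0.0, 'width': 0.09147368151208056}
top [[483.2294355222545, 0.0, 317.98689506466945], [0.0, 483.2294355222545, 246.45007496322262], [0.0, 0.0, 1.0]] [[0.000681074191126892, -0.9948446942725525, 0.10140794059489479, 0.3717076025106167], [-0.9999992239273126, -0.0005717732202738023, 0.0011068966334273783, -0.06934890476708823], [-0.0010432078981181066, -0.10140861577369108, -0.9948443116207405, 1.4207924189748151]
[... 789 characters left out ...]
698], [0.0004947261162860506, -0.7886874292707163, -0.6147941884536794, 1.1867710579623119], [0.0, 0.0, 0.0, 1.0]]
side frame [([0.27, -0.493, 0.02], 0.58), ([0.524, -0.305, 0.033], 0.51)]
side frame_tab [([0.272, -0.493, 0.027], 0.56)]
side rack [([0.544, -0.441, 0.062], 0.9), ([0.435, -0.058, 0.039], 0.52)]
side press [([0.524, 0.365, 0.117], 0.69)]
side press_head [([0.524, 0.361, 0.117], 0.88)]
side plunger_top [([0.527, 0.374, 0.07], 0.78), ([0.315, -0.298, 0.052], 0.74), ([0.526, 0.367, 0.116], 0.65), ([0.711, 0.27, 0.041], 0.28)]
side lids [([0.435, -0.054, 0.036], 0.58)]
side jar [([0.543, -0.442, 0.065], 0.67), ([0.316, -0.297, 0.048], 0.62)]
side tin [([0.712, 0.271, 0.041], 0.58)]
```

View pics/top0.png

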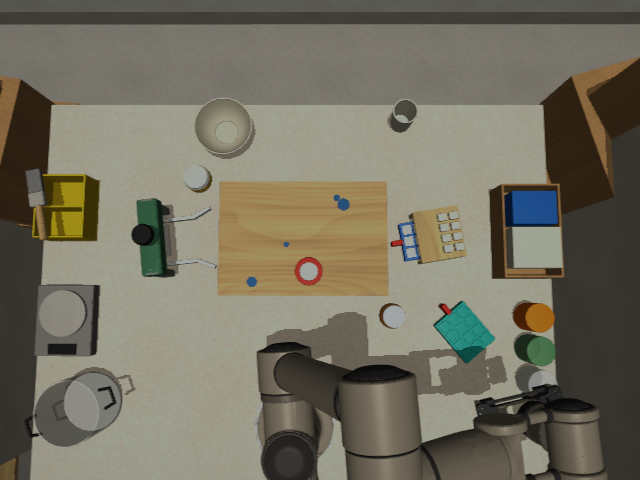

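View pics/side0.png

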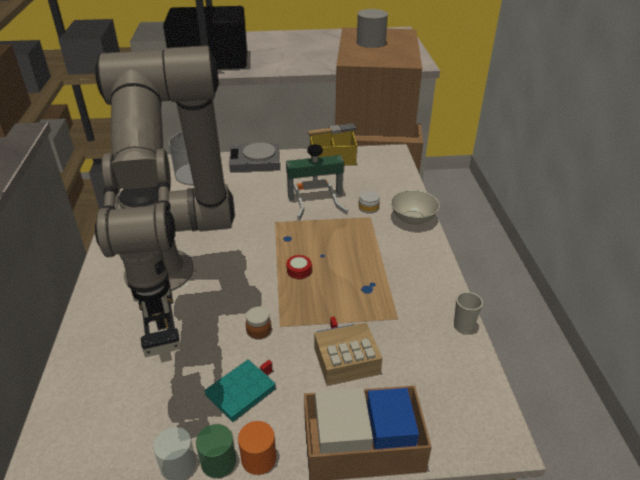

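The top view shows two candidates. The blue frame is in the rack at about (409,241), with its red tab at (397,243). The turquoise look-alike is at (463,330) with its tab at (445,309). The blue one in the rack mouth fits the description. The lids at (309,271) stand in the lane, the jar is at (393,316), the tin at (197,178) and the press at (150,237). Next is an enlarged crop to confirm, which I'll also use to measure.

```bash
python3 - <<'E'
import cv2,numpy as np
a=cv2.imread("pics/top0.png"); b=cv2.imread("pics/side0.png")
R=lambda im,x,y,w,h:cv2.resize(im[y:y+h,x:x+w],(400,300),interpolation=cv2.INTER_CUBIC)
o=np.vstack([np.hstack([R(a,380,195,100,75),R(a,125,195,100,75)]),np.hstack([R(b,300,310,100,75),R(b,270,140,100,75)])])
cv2.imwrite("pics/crop1.png",o)
E
```

```text
(no output)
```

View pics/crop1.png

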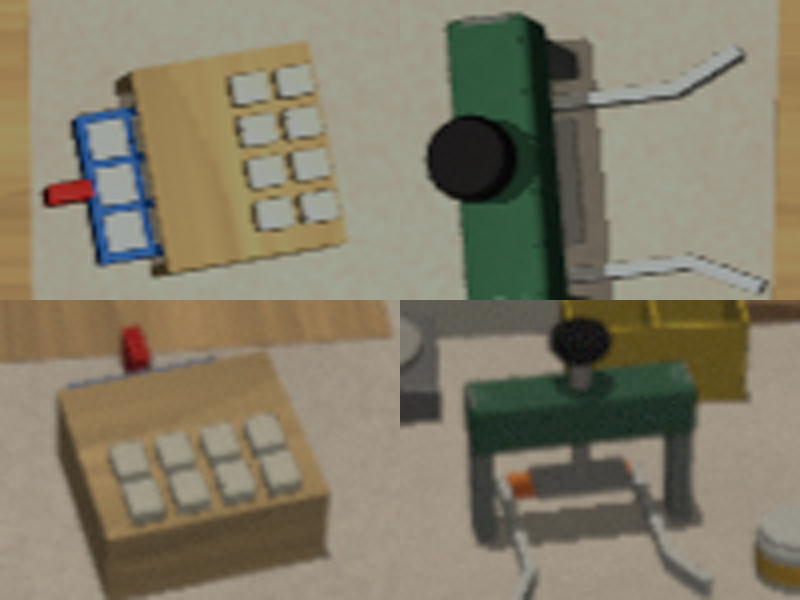

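The crop confirms it: the blue frame with white tablets and red tab (tab tip at about pixel (391,244)) sits in the rack mouth, turned about 10°. The press lane opens to the right (rail tips at about (210,207) and (216,267)). Now I'll fit planar poses.

```bash
cat > h.py <<'E'
import numpy as np
from scipy.optimize import least_squares
TOPK=np.array([[483.2294,0,317.9869],[0,483.2294,246.45],[0,0,1]])
TOPT=np.array([[0.000681074191126892,-0.9948446942725525,0.10140794059489479,0.3717076025106167],[-0.9999992239273126,-0.0005717732202738023,0.0011068966334273783,-0.06934890476708823],[-0.0010432078981181066,-0.10140861577369108,-0.9948443116207405,1.4207924189748151],[0,0,0,1]])
SK=np.array([[567.5669,0,318.1814],[0,567.5669,236.228],[0,0,1]])
ST=np.array([[0.9962046652287291,-0.05312320281178398,0.06895063668693296,0.38326666949638744],[-0.08704033675592726,-0.6124949503737697,0.7856678150109294,-1.3833178541812698],[0.0004947261162860506,-0.7886874292707163,-0.6147941884536794,1.1867710579623119],[0,0,0,1]])
def proj(P,K=TOPK,T=TOPT):
    c=(np.atleast_2d(P)-T[:3,3])@T[:3,:3]; return (c@K.T)[:,:2]/c[:,2:]
def ray(px,z,K=TOPK,T=TOPT):
    d=T[:3,:3]@np.linalg.solve(K,[*px,1]); o=T[:3,3]; return o+d*(z-o[2])/d[2]
def place(p,M):
    M=np.array(M)/1000; c,s=np.cos(p[2]),np.sin(p[2])
    return np.c_[p[0]+c*M[:,0]-s*M[:,1],p[1]+s*M[:,0]+c*M[:,1],M[:,2]]
def fit(M,px,p0,K=TOPK,T=TOPT):
    f=lambda p:(proj(place(p,M),K,T)-px).ravel()
    s=least_squares(f,p0,loss="soft_l1"); return s.x,s.fun.reshape(-1,2).round(1).tolist()
E
python3 - <<'E'
from h import *
def c(l,ox,oy,u0,v0): return [((u-u0+.5)/4-.5+ox,(v-v0+.5)/4-.5+oy) for u,v in l]
r=lambda l:c(l,380,195,0,0); p=lambda l:c(l,125,195,400,0)
# image up=+x world, left=+y. frame x axis ~ +y world -> frame y=-x world = image down
print("frame",fit([(70,-55,25),(70,55,25),(101,0,38),(69,0,38)],r([(78,118),(100,262),(45,196),(92,190)]),[.52,-.38,1.5]))
# rack x axis = into rack = -y world => rack y=+x world = image up
print("rack",fit([(-60,73,64),(-60,-73,64),(60,-73,64),(60,73,64)],r([(132,75),(168,273),(345,243),(306,42)]),[.53,-.4,-1.7]))
print("press",fit([(48,-103,150),(-8,-103,150),(20,0,205),(-70,0,20),(-120,0,20)],p([(448,22),(522,15),(471,158),(682,178),(752,168)]),[.52,.35,1.57]))
# heights from two views: plunger top, tab top
def tri(a,b):
    A=[];B=[]
    for px,K,T in((a,TOPK,TOPT),(b,SK,ST)):
        d=T[:3,:3]@np.linalg.solve(K,[*px,1]);d/=np.linalg.norm(d);Q=np.eye(3)-np.outer(d,d);A.append(Q);B.append(Q@T[:3,3])
    return np.linalg.lstsq(np.vstack(A),np.hstack(B),rcond=None)[0]
print("plunger",tri(p([(471,158)])[0],c([(582,335)],270,140,400,300)[0]))
print("tab tip top",tri(r([(46,196)])[0],c([(132,330)],300,310,0,300)[0]))
E
```

```text
frame (array([ 0.53531591, -0.37985136,  1.70639336]), [[-0.5, -0.3], [-0.2, 1.0], [0.8, -0.2], [0.0, -0.2]])
rack (array([ 0.54559878, -0.41041397, -1.39686653]), [[0.7, -0.9], [1.7, 0.2], [-0.8, 0.3], [-1.4, 0.2]])
press (array([0.52826639, 0.35902642, 1.69136089]), [[-1.0, 0.2], [1.4, -0.5], [-0.6, 0.4], [0.5, -0.3], [0.0, 0.2]])
plunger [0.5270995  0.37887187 0.20119046]
tab tip top [ 0.521158   -0.27898455  0.03322255]
```

```bash
cat >> h.py <<'E'
from scipy.spatial.transform import Rotation as Ro
def go(x,y,z,yaw,show=True):
    "shift/turn in move units from the present pose to a tool-down pose with tool x at yaw"
    from bench import monitor
    s=monitor.read_state(); R=Ro.from_quat(s["orientation"])
    T=Ro.from_euler("z",yaw)*Ro.from_euler("x",np.pi)
    print("T",(R.inv().apply(np.array([x,y,z])-s["tool_pos"])/.6).round(4).tolist(),"dr",((R.inv()*T).as_rotvec()/np.pi).round(4).tolist())
def along(p,x,y=0): 
    return place(p,[(x*1000,y*1000,0)])[0,:2]
FR=[.5353,-.3799,1.706]; RK=[.5456,-.4104,-1.397+np.pi]; PR=[.5283,.359,1.691]
E
python3 -c "
from h import *
t=along(FR,.088); print(t); go(*t,.12,1.706)"
```

```text
[ 0.52343829 -0.2927031 ]
T [0.7417, -0.205, 0.1779] dr [0.0, 0.0, -0.4715]
```

```bash
python3 -m creep '[{"translation":[0.74,-0.205,0.14],"dr":[0,0,-0.4715]},{"translation":[0.74,-0.205,0.14],"dr":[0,0,-0.4715]},{"translation":[0.74,-0.205,0.14],"dr":[0,0,-0.4715]},{"translation":[0.74,-0.205,0.14],"dr":[0,0,-0.4715]},{"translation":[0.74,-0.205,0.14],"dr":[0,0,-0.4715]},{"translation":[0.74,-0.205,0.14],"dr":[0,0,-0.4715]},{"translation":[0.74,-0.205,0.14],"dr":[0,0,-0.4715]},{"translation":[0.74,-0.205,0.14],"dr":[0,0,-0.4715]},{"translation":[0.74,-0.205,0.14],"dr":[0,0,-0.4715]},{"translation":[0.74,-0.205,0.14],"dr":[0,0,-0.4715]},{"translation":[0.74,-0.205,0.14],"dr":[0,0,-0.4715]},{"translation":[0.74,-0.205,0.14],"dr":[0,0,-0.4715]},{"translation":[0.74,-0.205,0.14],"dr":[0,0,-0.4715]},{"translation":[0.74,-0.205,0.14],"dr":[0,0,-0.4715]}]' 0.3 20
python3 - <<'E'
from h import *
go(*along(FR,.088),.010,1.706)
from bench import monitor,optics; import cv2
print(monitor.read_state()["joints"])
s=optics.snapshot("side"); cv2.imwrite("pics/side1.png",cv2.resize(s["image"][240:400,240:440,::-1],(800,640)[:2] if 0 else (750,600)))
print(optics.boxes_of("frame_tab","side"))
E
```

```text
t: 2.4
tool_pos: [0.5216, -0.294, 0.1432]
orientation: [0.659, 0.752, -0.0, 0.0]
ft_force: [-0.2, 0.2, -0.9]
width: 0.0601
grasp_force: 0.0
T [0.0018, 0.0033, 0.222] dr [0.0001, 0.0002, -0.001]
[-6.41086552e-01  5.48261998e-01  1.43144550e+00 -2.51184264e-04
  1.16126721e+00 -7.73142386e-01]
[{'point': [0.2711, -0.4947, 0.0224], 'p': 0.8}, {'point': [0.5215, -0.3014, 0.0319], 'p': 0.49}]
```

View pics/side1.png

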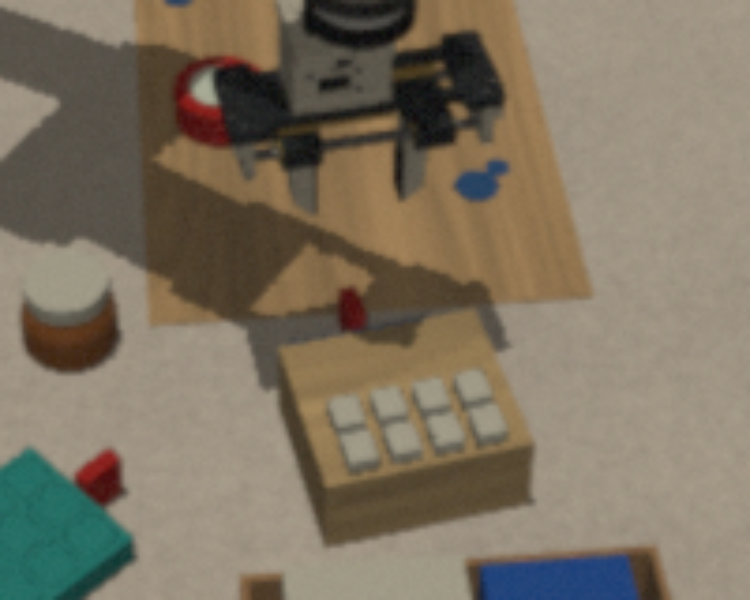

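The fingers (about (305,200) and (408,190) in the crop) stand over the tab line. The tab is at about (350,308), directly below once height is allowed for. Now descending and closing.

```bash
python3 -m creep '[{"translation":[0.002,0.003,0.06],"dr":[0,0,-0.001]},{"translation":[0.002,0.003,0.12],"dr":[0,0,-0.001]},{"translation":[0.002,0.003,0.17],"dr":[0,0,-0.001]},{"translation":[0.002,0.003,0.2],"dr":[0,0,-0.001]},{"translation":[0.002,0.003,0.22],"dr":[0,0,-0.001]},{"translation":[0.002,0.003,0.22],"dr":[0,0,-0.001]},{"translation":[0.002,0.003,0.22],"dr":[0,0,-0.001]}]' 0.3 20
python3 -m creep '[{"translation":[0,0,0],"dr":[0,0,0]},{"translation":[0,0,0],"dr":[0,0,0]},{"translation":[0,0,0],"dr":[0,0,0]},{"translation":[0,0,0],"dr":[0,0,0]},{"translation":[0,0,0],"dr":[0,0,0]},{"translation":[0,0,0],"dr":[0,0,0]},{"translation":[0,0,0],"dr":[0,0,0]},{"translation":[0,0,0],"dr":[0,0,0]}]' -1 25
```

```text
t: 3.2
tool_pos: [0.5244, -0.2921, 0.0115]
orientation: [0.657, 0.754, 0.0, 0.001]
ft_force: [0.5, -0.5, 0.7]
width: 0.0599
grasp_force: 0.0
t: 4.0
tool_pos: [0.5239, -0.2914, 0.0107]
orientation: [0.656, 0.754, -0.0, -0.0]
ft_force: [-0.8, -0.2, 1.5]
width: 0.014
grasp_force: 25.0
```

```bash
python3 -m creep '[{"translation":[0.01,0,0],"dr":[0,0,0]},{"translation":[0.03,0,0],"dr":[0,0,0]},{"translation":[0.05,0,0],"dr":[0,0,0]},{"translation":[0.07,0,0],"dr":[0,0,0]},{"translation":[0.09,0,0],"dr":[0,0,0]},{"translation":[0.11,0,0],"dr":[0,0,0]},{"translation":[0.13,0,0],"dr":[0,0,0]},{"translation":[0.15,0,0],"dr":[0,0,0]},{"translation":[0.17,0,0],"dr":[0,0,0]},{"translation":[0.19,0,0],"dr":[0,0,0]},{"translation":[0.21,0,0],"dr":[0,0,0]},{"translation":[0.23,0,0],"dr":[0,0,0]},{"translation":[0.24,0,0],"dr":[0,0,0]},{"translation":[0.24,0,0],"dr":[0,0,0]}]'
python3 -c "
from h import *
for x in (-.45,-.30,-.19):
  t=along(PR,x+.087); print(t); go(*t,.0107,1.691)"
```

```text
t: 5.4
tool_pos: [0.5039, -0.1476, 0.0107]
orientation: [0.656, 0.755, 0.0, -0.001]
ft_force: [-0.8, 2.4, 0.9]
width: 0.0135
grasp_force: 25.0
[ 0.57182893 -0.00138068]
T [0.2255, 0.1459, 0.0002] dr [-0.0002, -0.0003, 0.0061]
[0.55384177 0.14753696]
T [0.4755, 0.1507, 0.0004] dr [-0.0002, -0.0003, 0.0061]
[0.54065118 0.25674322]
T [0.6588, 0.1542, 0.0005] dr [-0.0002, -0.0003, 0.0061]
```

```bash
python3 -m creep '[{"translation":[0.015,0.02,0],"dr":[0,0,0]},{"translation":[0.03,0.05,0],"dr":[0,0,0]},{"translation":[0.05,0.08,0],"dr":[0,0,0.003]},{"translation":[0.07,0.11,0],"dr":[0,0,0.006]},{"translation":[0.1,0.135,0],"dr":[0,0,0.006]},{"translation":[0.13,0.144,0],"dr":[0,0,0.006]},{"translation":[0.16,0.145,0],"dr":[0,0,0.006]},{"translation":[0.19,0.146,0],"dr":[0,0,0.006]},{"translation":[0.22,0.146,0],"dr":[0,0,0.006]},{"translation":[0.25,0.146,0],"dr":[0,0,0.006]},{"translation":[0.28,0.147,0],"dr":[0,0,0.006]},{"translation":[0.31,0.147,0],"dr":[0,0,0.006]},{"translation":[0.34,0.148,0],"dr":[0,0,0.006]},{"translation":[0.36,0.148,0],"dr":[0,0,0.006]},{"translation":[0.38,0.149,0],"dr":[0,0,0.006]},{"translation":[0.40,0.149,0],"dr":[0,0,0.006]},{"translation":[0.40,0.149,0],"dr":[0,0,0.006]}]'
python3 - <<'E'
from h import *
from bench import optics; import cv2
s=optics.snapshot("top"); im=s["image"][:,:,::-1]; cv2.imwrite("pics/top2.png",cv2.resize(im[180:300,130:290],(800,600),interpolation=cv2.INTER_CUBIC))
for q in ("frame","lids","press"): print(q,[(d["point"],d["p"]) for d in optics.boxes_of(q,"top")])
go(*along(PR,-.103),.0107,1.691)
E
```

```text
t: 7.1
tool_pos: [0.5593, 0.1029, 0.0107]
orientation: [0.663, 0.748, 0.0, -0.0]
ft_force: [-0.6, 2.5, 2.3]
width: 0.0141
grasp_force: 25.0
frame [([0.5671, 0.0068, 0.0251], 0.95), ([0.2725, -0.4733, 0.0289], 0.66)]
lids [([0.4423, -0.0402, 0.0374], 0.86)]
press [([0.5195, 0.3675, 0.1501], 0.87)]
T [0.2611, -0.0006, 0.0001] dr [-0.0, -0.0001, -0.0003]
```

View pics/top2.png

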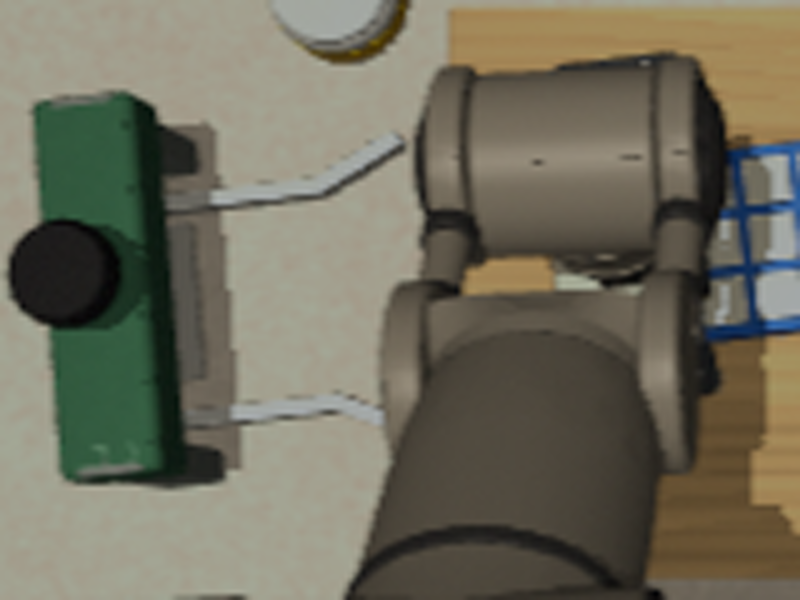

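The frame trails straight behind the gripper (blue edge at crop (760,240)), clear of the lids and lined up with the lane. Drawing it on to just before the mouth, then letting go and rising.

```bash
python3 -m creep '[{"translation":[0.02,0,0],"dr":[0,0,0]},{"translation":[0.05,0,0],"dr":[0,0,0]},{"translation":[0.08,0,0],"dr":[0,0,0]},{"translation":[0.11,0,0],"dr":[0,0,0]},{"translation":[0.14,0,0],"dr":[0,0,0]},{"translation":[0.17,0,0],"dr":[0,0,0]},{"translation":[0.2,0,0],"dr":[0,0,0]},{"translation":[0.21,0,0],"dr":[0,0,0]},{"translation":[0.22,0,0],"dr":[0,0,0]},{"translation":[0.22,0,0],"dr":[0,0,0]},{"translation":[0.22,0,0],"dr":[0,0,0]}]'
python3 -m creep '[{"translation":[0,0,0],"dr":[0,0,0]},{"translation":[0,0,0],"dr":[0,0,0]},{"translation":[0,0,0],"dr":[0,0,0]},{"translation":[0,0,0],"dr":[0,0,0]},{"translation":[0,0,0],"dr":[0,0,0]},{"translation":[0,0,0],"dr":[0,0,0]},{"translation":[0,0,0],"dr":[0,0,0]},{"translation":[0,0,0],"dr":[0,0,0]}]' 0.1
python3 -m creep '[{"translation":[0,0,-0.03],"dr":[0,0,0]},{"translation":[0,0,-0.1],"dr":[0,0,0]},{"translation":[-0.05,0,-0.18],"dr":[0,0,0]},{"translation":[-0.13,0,-0.2],"dr":[0,0,0]},{"translation":[-0.2,0,-0.2],"dr":[0,0,0]},{"translation":[-0.28,0,-0.2],"dr":[0,0,0]},{"translation":[-0.36,0,-0.2],"dr":[0,0,0]},{"translation":[-0.44,0,-0.2],"dr":[0,0,0]},{"translation":[-0.52,0,-0.2],"dr":[0,0,0]},{"translation":[-0.6,0,-0.2],"dr":[0,0,0]},{"translation":[-0.6,0,-0.2],"dr":[0,0,0]},{"translation":[-0.6,0,-0.2],"dr":[0,0,0]}]'
python3 - <<'E'
from h import *
from bench import optics; import cv2
s=optics.snapshot("top"); im=s["image"][:,:,::-1]; cv2.imwrite("pics/top3.png",cv2.resize(im[180:300,130:290],(800,600),interpolation=cv2.INTER_CUBIC))
for q in ("frame","lids","press"): print(q,[(d["point"],d["p"]) for d in optics.boxes_of(q,"top")])
E
```

```text
t: 8.4
tool_pos: [0.544, 0.2325, 0.0108]
orientation: [0.664, 0.748, 0.0, -0.0]
ft_force: [-0.7, 2.8, 2.4]
width: 0.0142
grasp_force: 25.0
t: 9.2
tool_pos: [0.5439, 0.2322, 0.0107]
orientation: [0.664, 0.748, -0.0, 0.0]
ft_force: [-0.5, 0.1, -0.5]
width: 0.0508
grasp_force: 0.0
t: 10.4
tool_pos: [0.5866, -0.1262, 0.1304]
orientation: [0.665, 0.747, 0.0, -0.0]
ft_force: [-0.5, 0.9, -0.3]
width: 0.0505
grasp_force: 0.0
frame [([0.2727, -0.4764, 0.0283], 0.89), ([0.5482, 0.1502, 0.0264], 0.79)]
lids []
press [([0.52, 0.369, 0.1485], 0.84)]
```

View pics/top3.png

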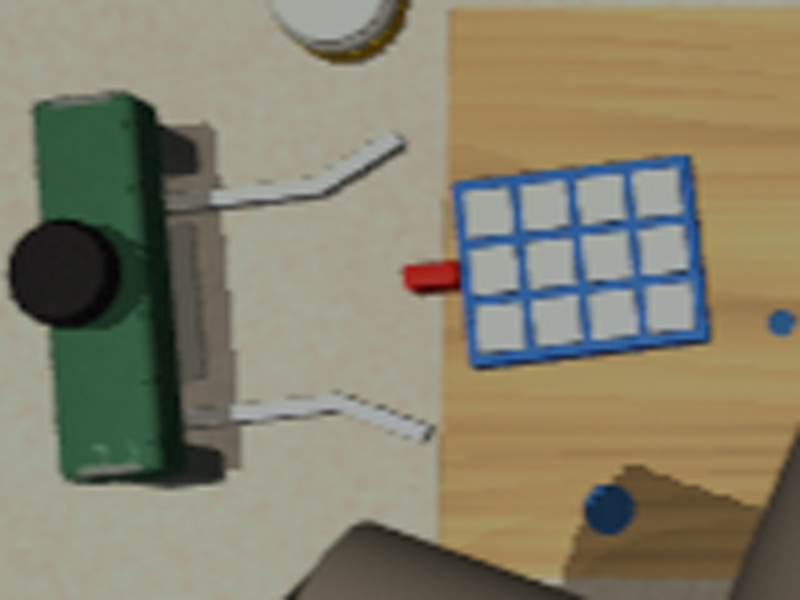

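The arm is out of view. The frame lies free at crop corners (453,183), (690,155), (710,342), (474,368), tab to the left at (405,278). The rail tips are at (400,140) and (430,433). Refitting both poses.

```bash
python3 - <<'E'
from h import *
p=lambda l:[((u+.5)/5-.5+130,(v+.5)/5-.5+180) for u,v in l]
F,e=fit([(70,-55,25),(-70,-55,25),(-70,55,25),(70,55,25),(101,0,38)],p([(453,183),(690,155),(710,342),(474,368),(404,279)]),[.55,.15,1.7]); print("frame",F,e)
P,e=fit([(48,-103,150),(-8,-103,150),(-8,103,150),(48,103,150),(20,0,205),(-70,0,20),(-120,0,20)],p([(35,105),(128,93),(160,472),(65,480),(65,273),(329,296),(415,286)]),PR); print("press",P,e)
P2,e=fit([(-70,-62,20),(-70,62,20),(-120,-96,20),(-120,96,20)],p([(322,188),(337,403),(402,138),(432,434)]),PR); print("rails",P2,e)
for Q in (P,P2):
    c,s=np.cos(Q[2]),np.sin(Q[2]); d=F[:2]-Q[:2]; print("frame in press",c*d[0]+s*d[1],-s*d[0]+c*d[1],F[2]-Q[2])
E
```

```text
frame [0.55640551 0.14210159 1.68916826] [[-0.0, -0.0], [0.2, 0.0], [0.3, -0.2], [-0.5, 0.2], [0.0, 0.0]]
press [0.52884482 0.35907505 1.68737791] [[-0.8, -0.6], [1.5, -0.6], [1.5, 0.3], [-0.7, 1.1], [-0.8, 0.0], [0.2, -0.1], [0.0, -0.1]]
rails [0.52961582 0.35875827 1.68168749] [[-0.1, 0.5], [0.5, -0.6], [-0.1, -2.7], [-0.3, 3.0]]
frame in press -0.21870644792426797 -0.0021357529489904256 0.0017903530121732292
frame in press -0.21829060151703109 -0.002649039046187591 0.00748076936970854
```

```bash
sed -i 's/PR=.*/PR=[.5289,.359,1.687]/' h.py; python3 -c "
from h import *
for z in (.13,.008): print(along(PR,-.33)); go(*along(PR,-.33),z,1.687)"
```

```text
[0.56716097 0.03122554]
T [0.2602, -0.0012, 0.0013] dr [-0.0001, -0.0001, 0.0017]
[0.56716097 0.03122554]
T [0.2602, -0.0011, 0.2046] dr [-0.0001, -0.0001, 0.0017]
```

```bash
python3 -m creep '[{"translation":[0.08,-0.001,0],"dr":[0,0,0.0017]},{"translation":[0.16,-0.001,0],"dr":[0,0,0.0017]},{"translation":[0.22,-0.001,0],"dr":[0,0,0.0017]},{"translation":[0.26,-0.001,0],"dr":[0,0,0.0017]},{"translation":[0.26,-0.001,0.08],"dr":[0,0,0.0017]},{"translation":[0.26,-0.001,0.15],"dr":[0,0,0.0017]},{"translation":[0.26,-0.001,0.19],"dr":[0,0,0.0017]},{"translation":[0.26,-0.001,0.203],"dr":[0,0,0.0017]},{"translation":[0.26,-0.001,0.203],"dr":[0,0,0.0017]},{"translation":[0.26,-0.001,0.203],"dr":[0,0,0.0017]}]' 0.3
python3 -m creep '[{"translation":[0.02,0,0],"dr":[0,0,0]},{"translation":[0.04,0,0],"dr":[0,0,0]},{"translation":[0.06,0,0],"dr":[0,0,0]},{"translation":[0.075,0,0],"dr":[0,0,0]},{"translation":[0.09,0,0],"dr":[0,0,0]},{"translation":[0.105,0,0],"dr":[0,0,0]},{"translation":[0.12,0,0],"dr":[0,0,0]},{"translation":[0.135,0,0],"dr":[0,0,0]},{"translation":[0.15,0,0],"dr":[0,0,0]},{"translation":[0.165,0,0],"dr":[0,0,0]},{"translation":[0.18,0,0],"dr":[0,0,0]},{"translation":[0.195,0,0],"dr":[0,0,0]},{"translation":[0.21,0,0],"dr":[0,0,0]},{"translation":[0.22,0,0],"dr":[0,0,0]},{"translation":[0.22,0,0],"dr":[0,0,0]}]'
python3 -c "
from h import *
go(*along(PR,-.08),.008,1.687)"
```

```text
t: 11.6
tool_pos: [0.5686, 0.03, 0.0103]
orientation: [0.665, 0.747, 0.001, 0.001]
ft_force: [0.6, 0.3, 0.4]
width: 0.0597
grasp_force: 0.0
t: 13.1
tool_pos: [0.5522, 0.1619, 0.0087]
orientation: [0.665, 0.747, 0.0, -0.0]
ft_force: [-0.0, 0.4, -0.8]
width: 0.0597
grasp_force: 0.0
T [0.1974, -0.0006, 0.0012] dr [-0.0001, -0.0002, -0.0004]
```

```bash
python3 - <<'E'
from h import *
from bench import optics; import cv2
s=optics.snapshot("top"); im=s["image"][:,:,::-1]; cv2.imwrite("pics/top4.png",cv2.resize(im[180:300,130:290],(800,600),interpolation=cv2.INTER_CUBIC))
for q in ("frame","lids"): print(q,[(d["point"],d["p"]) for d in optics.boxes_of(q,"top")])
E
```

```text
frame [([0.2733, -0.4742, 0.0293], 0.56), ([0.5327, 0.2803, 0.0251], 0.52)]
lids [([0.4391, -0.0412, 0.0356], 0.76)]
```

View pics/top4.png

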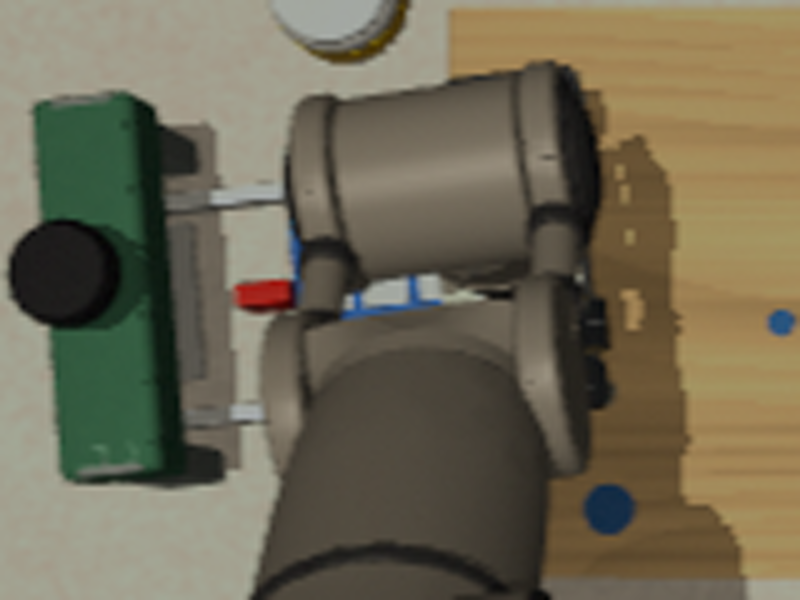

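The frame is being pushed straight. Its tab tip is now at crop (235,296), between the rails at (230,197) and (255,412). Continuing slowly.

```bash
python3 -m creep '[{"translation":[0.012,0,0],"dr":[0,0,0]},{"translation":[0.025,0,0],"dr":[0,0,0]},{"translation":[0.04,0,0],"dr":[0,0,0]},{"translation":[0.055,0,0],"dr":[0,0,0]},{"translation":[0.07,0,0],"dr":[0,0,0]},{"translation":[0.085,0,0],"dr":[0,0,0]},{"translation":[0.1,0,0],"dr":[0,0,0]},{"translation":[0.115,0,0],"dr":[0,0,0]},{"translation":[0.13,0,0],"dr":[0,0,0]},{"translation":[0.145,0,0],"dr":[0,0,0]},{"translation":[0.16,0,0],"dr":[0,0,0]},{"translation":[0.17,0,0],"dr":[0,0,0]},{"translation":[0.175,0,0],"dr":[0,0,0]},{"translation":[0.18,0,0],"dr":[0,0,0]}]'
python3 -c "
from h import *
go(*along(PR,-.08),.008,1.687)"
python3 -m creep '[{"translation":[0.003,0,0],"dr":[0,0,0]},{"translation":[0.006,0,0],"dr":[0,0,0]},{"translation":[0.009,0,0],"dr":[0,0,0]},{"translation":[0.01,0,0],"dr":[0,0,0]}]'
```

```text
t: 14.65
tool_pos: [0.5403, 0.2682, 0.0089]
orientation: [0.666, 0.746, -0.0, 0.0]
ft_force: [0.4, -1.5, -0.3]
width: 0.0595
grasp_force: 0.8
T [0.0192, -0.0014, 0.0015] dr [0.0, 0.0001, -0.0006]
t: 15.05
tool_pos: [0.5397, 0.274, 0.0089]
orientation: [0.666, 0.746, -0.0, 0.0]
ft_force: [0.1, -1.6, 0.4]
width: 0.0599
grasp_force: 0.8
```

```bash
python3 -m creep '[{"translation":[0.004,0,0],"dr":[0,0,0]},{"translation":[0.008,0,0],"dr":[0,0,0]},{"translation":[0.01,0,0],"dr":[0,0,0]},{"translation":[0.01,0,0],"dr":[0,0,0]}]'
python3 -m creep '[{"translation":[0.002,0,0],"dr":[0,0,0]},{"translation":[0.004,0,0],"dr":[0,0,0]},{"translation":[0.004,0,0],"dr":[0,0,0]}]'
python3 -m creep '[{"translation":[0.002,0,0],"dr":[0,0,0]},{"translation":[0.004,0,0],"dr":[0,0,0]},{"translation":[0.004,0,0],"dr":[0,0,0]}]'
```

```text
t: 15.45
tool_pos: [0.5389, 0.2803, 0.0089]
orientation: [0.666, 0.746, 0.0, -0.0]
ft_force: [-0.9, -0.5, 0.5]
width: 0.0597
grasp_force: 0.0
t: 15.75
tool_pos: [0.5386, 0.2825, 0.0089]
orientation: [0.666, 0.746, 0.0, -0.0]
ft_force: [-0.1, -0.4, 0.3]
width: 0.0595
grasp_force: 0.4
t: 16.05
tool_pos: [0.5385, 0.2841, 0.0089]
orientation: [0.666, 0.746, -0.0, 0.0]
ft_force: [0.3, -4.9, 1.4]
width: 0.0598
grasp_force: 2.5
```

```bash
python3 -m creep '[{"translation":[0.002,0,0],"dr":[0,0,0]},{"translation":[0.003,0,0],"dr":[0,0,0]},{"translation":[0.003,0,0],"dr":[0,0,0]}]'
python3 -m creep '[{"translation":[0.003,0,0],"dr":[0,0,0]},{"translation":[0.003,0,0],"dr":[0,0,0]}]'
```

```text
t: 16.35
tool_pos: [0.5385, 0.2841, 0.0089]
orientation: [0.666, 0.746, -0.001, 0.001]
ft_force: [0.8, -12.2, 2.9]
width: 0.0595
grasp_force: 6.2
t: 16.55
tool_pos: [0.5385, 0.2841, 0.009]
orientation: [0.665, 0.746, -0.003, 0.002]
ft_force: [1.5, -19.6, 4.7]
width: 0.0598
grasp_force: 9.9
```

The frame is hard against the stops: force is rising with no motion. Backing off, rising and looking.

```bash
python3 -m creep '[{"translation":[-0.02,0,0],"dr":[0,0,0]},{"translation":[-0.06,0,0],"dr":[0,0,0]},{"translation":[-0.12,0,-0.06],"dr":[0,0,0]},{"translation":[-0.2,0,-0.14],"dr":[0,0,0]},{"translation":[-0.28,0,-0.22],"dr":[0,0,0]},{"translation":[-0.34,0,-0.3],"dr":[0,0,0]},{"translation":[-0.4,0,-0.38],"dr":[0,0,0]},{"translation":[-0.44,0,-0.42],"dr":[0,0,0]},{"translation":[-0.44,0,-0.42],"dr":[0,0,0]},{"translation":[-0.44,0,-0.42],"dr":[0,0,0]}]' -1 20
python3 - <<'E'
from h import *
from bench import optics; import cv2
T=optics.snapshot("top")["image"][:,:,::-1]
print([(d["point"],d["p"]) for d in optics.boxes_of("plunger_top","top")])
S=optics.snapshot("side")["image"][:,:,::-1]
print([(d["point"],d["p"]) for d in optics.boxes_of("plunger_top","side")])
R=lambda im,x,y:cv2.resize(im[y:y+120,x:x+80],(400,600),interpolation=cv2.INTER_CUBIC)
cv2.imwrite("pics/home.png",np.hstack([R(T,130,180),R(S,280,130)]))
go(*along(PR,.02),.26,1.687)
E
```

```text
t: 17.55
tool_pos: [0.5704, 0.0231, 0.2658]
orientation: [0.667, 0.745, 0.003, 0.004]
ft_force: [0.6, -0.5, -0.9]
width: 0.0004
grasp_force: 0.0
[([0.5238, 0.3753, 0.2027], 0.74)]
[([0.5258, 0.3711, 0.0521], 0.92)]
T [0.5904, -0.0001, -0.0003] dr [-0.0008, -0.0003, -0.0004]
```

View pics/home.png

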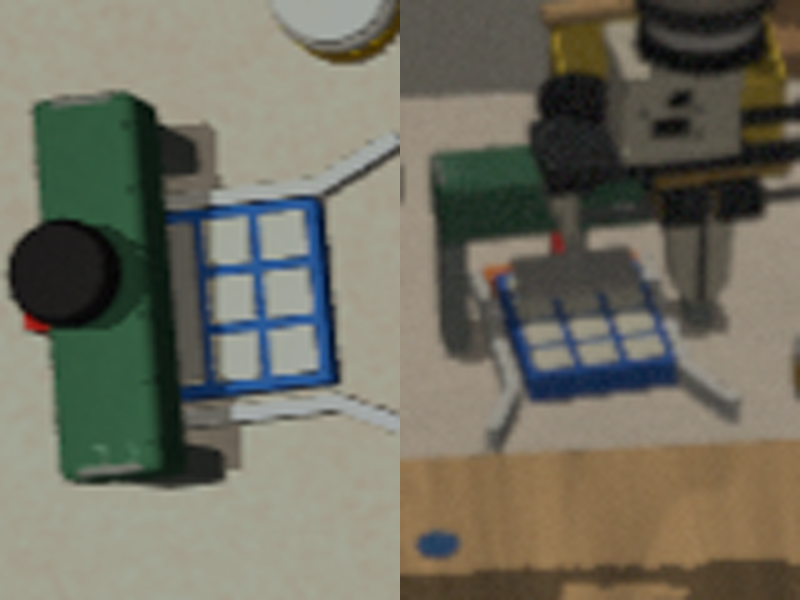

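The frame is home: its rear corners at crop (318,198) and (338,383) lie level with the rail bends, and the tab shows past the stops at (35,323). The plunger is at (65,273). Moving over it with the fingers shut.

```bash
python3 -m creep '[{"translation":[0.08,0,0],"dr":[0,0,0]},{"translation":[0.16,0,0],"dr":[0,0,0]},{"translation":[0.24,0,0],"dr":[0,0,0]},{"translation":[0.32,0,0],"dr":[0,0,0]},{"translation":[0.4,0,0],"dr":[0,0,0]},{"translation":[0.48,0,0],"dr":[0,0,0]},{"translation":[0.55,0,0],"dr":[0,0,0]},{"translation":[0.59,0,0],"dr":[0,0,0]},{"translation":[0.59,0,0],"dr":[0,0,0]},{"translation":[0.59,0,0.03],"dr":[0,0,0]},{"translation":[0.59,0,0.06],"dr":[0,0,0]},{"translation":[0.59,0,0.08],"dr":[0,0,0]},{"translation":[0.59,0,0.08],"dr":[0,0,0]}]' -1 20
python3 -c "
from h import *
go(*along(PR,.02),.186,1.687)"
```

```text
t: 19.05
tool_pos: [0.5265, 0.3769, 0.2101]
orientation: [0.666, 0.746, -0.003, -0.001]
ft_force: [0.3, -0.0, -0.6]
width: 0.0007
grasp_force: 0.0
T [0.0033, 0.0007, 0.0401] dr [-0.0016, 0.0007, -0.0006]
```

```bash
python3 -m creep '[{"translation":[0.003,0,0.01],"dr":[0,0,0]},{"translation":[0.003,0,0.02],"dr":[0,0,0]},{"translation":[0.003,0,0.03],"dr":[0,0,0]},{"translation":[0.003,0,0.036],"dr":[0,0,0]},{"translation":[0.003,0,0.036],"dr":[0,0,0]}]'
python3 -m creep '[{"translation":[0,0,0.003],"dr":[0,0,0]},{"translation":[0,0,0.006],"dr":[0,0,0]},{"translation":[0,0,0.006],"dr":[0,0,0]}]'
```

```text
t: 19.55
tool_pos: [0.528, 0.3799, 0.1921]
orientation: [0.666, 0.746, 0.001, 0.0]
ft_force: [-0.6, 0.6, 6.3]
width: 0.0008
grasp_force: 3.3
t: 19.85
tool_pos: [0.528, 0.3799, 0.1891]
orientation: [0.666, 0.746, 0.001, 0.0]
ft_force: [-1.6, -0.9, 7.9]
width: 0.0006
grasp_force: 3.8
```

```bash
python3 -m creep '[{"translation":[0,0,0.004],"dr":[0,0,0]},{"translation":[0,0,0.006],"dr":[0,0,0]},{"translation":[0,0,0.006],"dr":[0,0,0]}]'
python3 -m creep '[{"translation":[0,0,0.003],"dr":[0,0,0]},{"translation":[0,0,0.004],"dr":[0,0,0]},{"translation":[0,0,0.004],"dr":[0,0,0]}]'
```

```text
t: 20.15
tool_pos: [0.528, 0.3799, 0.1857]
orientation: [0.666, 0.746, 0.001, 0.0]
ft_force: [-1.7, -0.4, 9.1]
width: 0.0002
grasp_force: 4.3
t: 20.45
tool_pos: [0.5281, 0.38, 0.1852]
orientation: [0.666, 0.746, 0.002, 0.001]
ft_force: [-3.9, -2.3, 16.3]
width: 0.0003
grasp_force: 8.1
```

At the stop (force jumped to 16 N and motion ended at z = 0.185). One short hold, then rise, swing clear and check.

```bash
python3 -m creep '[{"translation":[0,0,0.001],"dr":[0,0,0]},{"translation":[0,0,0.001],"dr":[0,0,0]},{"translation":[0,0,-0.02],"dr":[0,0,0]},{"translation":[0,0,-0.05],"dr":[0,0,0]},{"translation":[0,0,-0.1],"dr":[0,0,0]},{"translation":[0,0,-0.15],"dr":[0,0,0]},{"translation":[-0.08,0,-0.15],"dr":[0,0,0]},{"translation":[-0.16,0,-0.15],"dr":[0,0,0]},{"translation":[-0.24,0,-0.15],"dr":[0,0,0]},{"translation":[-0.32,0,-0.15],"dr":[0,0,0]},{"translation":[-0.4,0,-0.15],"dr":[0,0,0]},{"translation":[-0.48,0,-0.15],"dr":[0,0,0]},{"translation":[-0.56,0,-0.15],"dr":[0,0,0]},{"translation":[-0.64,0,-0.15],"dr":[0,0,0]},{"translation":[-0.64,0,-0.15],"dr":[0,0,0]},{"translation":[-0.64,0,-0.15],"dr":[0,0,0]}]'
python3 - <<'E'
from h import *
from bench import optics; import cv2
T=optics.snapshot("top")["image"][:,:,::-1]
for q in ("lids","jar","tin","plunger_top"): print(q,[(d["point"],d["p"]) for d in optics.boxes_of(q,"top")])
S=optics.snapshot("side")["image"][:,:,::-1]
R=lambda im,x,y:cv2.resize(im[y:y+120,x:x+80],(400,600),interpolation=cv2.INTER_CUBIC)
cv2.imwrite("pics/end.png",np.hstack([R(T,130,180),R(S,280,130)]))
E
```

```text
t: 22.05
tool_pos: [0.5712, -0.0029, 0.2715]
orientation: [0.667, 0.745, 0.0, -0.0]
ft_force: [-0.2, 1.4, 0.3]
width: 0.0005
grasp_force: 0.0
lids [([0.4362, -0.0496, 0.0366], 0.97)]
jar [([0.3105, -0.2696, 0.0593], 0.66)]
tin [([0.7033, 0.29, 0.0479], 0.58)]
plunger_top [([0.5207, 0.3742, 0.2013], 0.86), ([0.5175, 0.3691, 0.1475], 0.56)]
```

View pics/end.png

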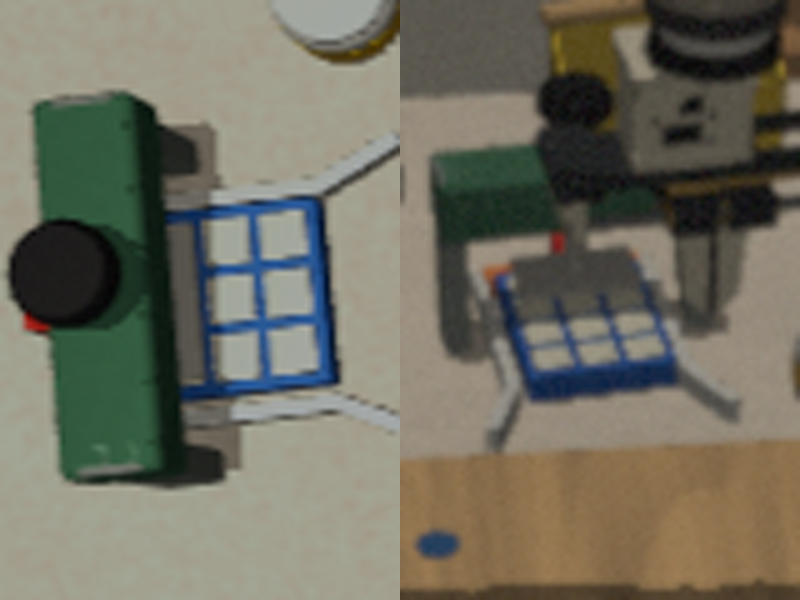

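The frame is unchanged at home (rear corners (318,198) and (338,383)), the plunger is back up at (65,273), and the lids, jar and tin are where they stood.

```bash
python3 -c "
from bench import close_job; print(close_job())"
```

```text
the job is handed in; nothing more can be done
None
```

I've handed the job in, with no verdict returned: the frame is home against the stops tab first, the plunger was pressed to its stop and is back up, and the lids, jar and tin are within about 1 cm of their starting places by the camera.

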